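# Set the curing lamp over the mended lighthouse and switch it on

### The arm

A 7-joint arm with a two-finger parallel gripper is mounted at the origin on the work surface. World frame = base frame: x ahead of the robot, y to its left, z up, the work surface at z = 0. Lengths are in mm, angles in degrees, forces in N, time in s.
With the tool pointing down it reaches from about 400 to 850 mm from the base axis. Payload 4.5 kg.
Tool frame: the origin (TCP) lies at the very end of the fingers, on their centre line; the grasp point (between the pads) lies 19 mm behind it; z points along the fingers, y is the line along which they close (so a half turn about z gives the same grasp; the last joint's range is limited). The gripper opens to 85 mm and grips with 20 to 120 N. Pads are 22 mm wide; open, the fingers measure 114 mm over their backs; the gripper's body (76 mm by 85 mm) begins 54 mm behind the grasp point. The pads swing forward as they close: fully open they stand 13 mm farther back than shut.
Start: joints at [68.056, 39.483, -11.15, 89.685, 9.013, 51.709, -12.324], TCP at [253.055, -571.507, 196.117] pointing down, gripper open.
Joint ranges: [-172.22, 172.22], [-26.19, 119.32], [-84.43, 86.54], [7.71, 146.69], [-57.33, 237.33], [2.42, 119.75], [-152.13, 152.13]. Speed limits (degrees/s): [147.25, 147.25, 180, 180, 180, 180, 180].

### API

Orientations are given as a 3x3 rotation matrix whose columns are the frame's x, y, z axes.
In Python, from workcell import bot gives the robot as it stands. The module is installed in compiled form; this text tells all that it offers.
- The arm moves only by the shell command python3 -m inch 'ROWS' [OPENING]. ROWS is JSON, a list of rows, each an object with "travel": the shift along the world's x, y, z in m, a list of three; "yaw": the turn about the world's z in degrees. In form: [{"travel": [x, y, z], "yaw": yaw}, ...]. A call has 1 to 12 rows; each row shifts and turns the commanded pose from where the row before left it; what a row does not reach is not made up. A row lasts 1/10 s, in which the tool goes at most 50 mm and 8.59 degrees, less where a joint would pass 70% of its speed; a pose out of reach is approached as far as the arm can. A call is refused whole if a number of a shift passes 0.05 or a number of a turn 8.59, either way. A call with a gripper value outside its range is refused whole. OPENING is the finger opening in m, from 0 to 0.0854, set as the call begins (- or left out, the last holds). The fingers move at their own pace and stop on an object; the grip force is fixed at half the most. Time passes only in rows, so rows that do not move let the fingers close. It gives the time, the measured TCP pose, the force, the opening and the grip force at its end, in the units of the state.
- bot.read_state(): the state, without advancing time (a new reading comes with each control period).
- bot.read_camera(name): name is "scene" or "top" or "wrist"; returns the picture (420x560x3 uint8, red, green, blue); there is no depth.
- bot.camera_model(name): a dict with "fx", "fy", "cx", "cy" (pixels), "R" (3x3) and "t" (3): a world point X has camera coordinates R X + t; the wrist camera has in their place "hand_eye" (4x4, takes a point from camera to tool coordinates, whose origin is the TCP and whose axes are the flange's). Camera axes: x right, y down, z forward; pixel columns grow to the right and rows downward; lengths in mm; the calibration is good to about 2 mm. A picture is of the moment at which its call begins: read the wrist's pose just before it. camera_model takes no time and is no camera call.
- bot.finish_job(): hands the job in; it is judged then, once.
The state is a dict: "t": time; "q": joint angles; "qd": joint speeds; "effort": joint torques, N m; "tool_pos": TCP position; "ee_rot": TCP orientation; "contact_force": force on the tool from outside, world axes, zero at the start; "wrist_torque": the same for the moment, N m; "opening": finger opening in mm; "finger_force": force on a finger pad.
Only numpy, scipy, OpenCV 4.12 (cv2) and the standard library are available. Lean on these libraries where they do the work, as an engineer would, in place of code of your own. Each camera call takes 0.05 s, during which the arm holds its last target. There are 200 camera calls.

### The job

The chip on the porcelain lighthouse has just been glued. Gently push the curing lamp's arm round, without gripping it, until the lamp head stands centred over the lighthouse and stays there; then press down the raised half of the rocker switch on the steel box to switch the lamp on. Leave the lighthouse and everything else lying about where they are.

Things in the scene. Friction and masses are not known exactly. Their poses are not given: they have to be found in the camera images.
- lamp_arm (a joint): Angle of the curing lamp's swing arm on its post. 0: the arm points along the stand's own -x (towards the robot, give or take 0.15 rad); grows clockwise from above (head to the robot's left). Stops at -1.3 and 1.6; starts at 1.0 to 1.3, the lighthouse always at a lower value. Friction 0.22 N m (2 N at 0.11 m), no spring: stays where left. Over 25 N from the fingers is rough.
- lamp_head (a point): Centre of the flat underside of the round black lamp head, 60 mm across, 48 mm tall (underside 137 mm, top 185 mm above the table), 165 mm from the pivot axis. It is above all the pieces below, which are at most 105 mm tall.
- lamp_pivot (a point): On the vertical pivot axis, 162 mm above the table. The arm is a straight level aluminium bar, 16 mm wide, 151 to 173 mm above the table, bare from 19 mm (hub 38 mm across, top at 186 mm) to 135 mm (lamp head) from this axis. A stub with a round counterweight reaches 76 mm the other way. The post stands on a steel foot 100 mm across, fixed to the table.
- lighthouse: White porcelain lighthouse model, a tapering round tower with a gallery and a pointed cap; 100 mm tall, 48 mm across at the foot. Origin: centre of its underside, z up. Stands loose on the table, about 165 mm from the lamp's pivot axis (within 8 mm), so that the lamp head can be brought over it.
- lamp_switch (a joint): Rocker switch: 0 = off (as it starts), 0.4 rad = pressed fully over, on; it counts as on above 0.32. It stays where it is left; takes about 2.5 N at the press point, more nearer the middle.
- switch_press (a point): Point on the top face of the rocker's raised half (the half towards the box's +x, which points away from the robot within 0.5 rad; a small white line marks it), 19 mm from the rocker's axis; moves with the rocker, about 74 mm above the table when off and about 66 mm when on. The black rocker is 56 mm long, 34 mm wide.
- switch_box: Dented steel box, 120 x 90 x 50 mm, fixed to the table, with the rocker in the middle of its top; the rocker's length runs along the box's x. Origin: centre of its underside.
- poison_bottle: Bystander: cracked blue glass bottle with a cork, 105 mm tall, 48 mm across, loose. Origin: centre of its underside.
- paint_jar: Bystander: squat jar, 55 mm tall, 48 mm across, loose. Origin: centre of its underside.
- tweezers: Bystander: brass tweezers 160 mm long, 8 mm tall, lying loose along their x. Origin: middle, underside.
- keel_strip: Bystander: walnut strip 12 x 220 x 9 mm, lying loose along its y. Origin: middle, underside.
- cork: Bystander: cork standing up, 24 mm across, 30 mm tall. Origin: centre of its underside.
- brush: Bystander: small brush lying along its x, 170 mm long. Origin: under it.
Not all that is in view belongs to the job. Several things look just like the switch_box: the one meant starts farthest to the robot's right.

How it is judged:
By the outcome, as a careful person would: the job done as asked, in the order asked, and still so for the second after the job is handed in, with the robot touching nothing.
It also fails if it takes over 51 s, if anything falls off the work surface, if the arm or the gripper's body presses on something with over 40 N, if the wrist force passes 120 N, or if a joint passes its speed limit or range.

## Working session

There is one attempt and no reset: what is moved stays moved. The work goes in short steps, Python scripts to look and compute and a shell command to move; the robot and the scene stay as the last step left them, time stands still between calls to the robot, and variables do not carry over. Pictures are saved under pics/ and viewed, at most 10 in all, crops included, and the job is handed in when it is done.

```bash
mkdir -p pics
cat > h.py <<'E'
import numpy as np, cv2
from workcell import bot
def ray(name,u,v,z):
    m=bot.camera_model(name);R=np.array(m["R"]);t=np.array(m["t"]).ravel()
    c=-R.T@t;d=R.T@np.array([(u-m["cx"])/m["fx"],(v-m["cy"])/m["fy"],1])
    return (c+d*(z-c[2])/d[2]).round(1)
def proj(name,X):
    m=bot.camera_model(name);p=np.array(m["R"])@np.array(X,float)+np.array(m["t"]).ravel()
    return np.array([m["fx"]*p[0]/p[2]+m["cx"],m["fy"]*p[1]/p[2]+m["cy"]])
def snap(name,f):
    im=bot.read_camera(name);cv2.imwrite(f,im[:,:,::-1]);return im
E
python3 - <<'E'
from h import *
for n in("top","scene"):
    snap(n,f"pics/{n}0.png");m=bot.camera_model(n);R=np.array(m["R"]);print(n,m["fx"],-R.T@np.array(m["t"]).ravel(),R.round(2).tolist())
s=bot.read_state();print(s["t"],s["tool_pos"],s["ee_rot"],s["contact_force"])
E
```

```text
top 389.86443860313494 [410.37748689  21.9920499  992.63068474] [[0.02, -1.0, 0.0], [-0.99, -0.02, -0.13], [0.13, 0.0, -0.99]]
scene 439.8140326312469 [ 903.91810165 -627.28452001  815.5460876 ] [[0.87, 0.49, 0.02], [0.34, -0.58, -0.73], [-0.35, 0.65, -0.68]]
0.1 [ 252.70466596 -570.93892895  195.37002212] [[ 9.14367074e-01  4.04885440e-01 -7.97007444e-04]
 [ 4.04886199e-01 -9.14365937e-01  1.44896133e-03]
 [-1.42093112e-04 -1.64757985e-03 -9.99998633e-01]] [-0.22605779  0.33168632 -0.4709892 ]
```

View pics/top0.png

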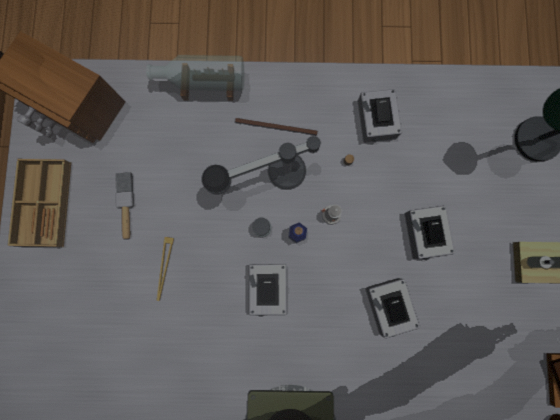

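View pics/scene0.png

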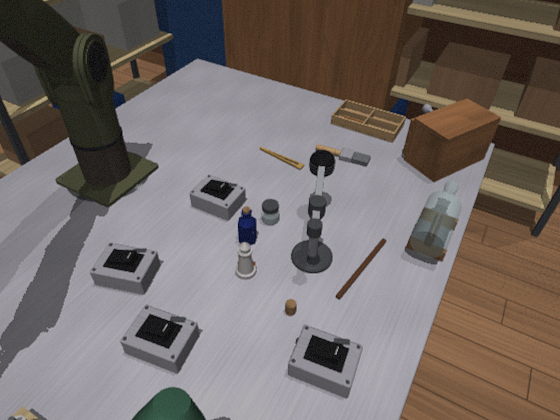

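The top view (up = +x, left = +y) shows the lamp head at about (216,178), the hub at (288,152), the lighthouse at (333,213), the bottle at (298,232), the jar at (261,227) and the cork at (349,159). The rightmost box is at (430,232). In the scene view the lighthouse foot is near (246,270) and the lamp foot near (312,256). I'll crop in to get exact pixels.

Run:
```python
from h import *
a=cv2.imread("pics/top0.png")[110:270,190:460];b=cv2.imread("pics/scene0.png")[140:300,200:360]
a=cv2.convertScaleAbs(cv2.resize(a,None,fx=2.9,fy=2.9,interpolation=cv2.INTER_CUBIC),alpha=1.7,beta=10)
cv2.imwrite("pics/top0c.png",a)
hs=cv2.cvtColor(cv2.imread("pics/top0.png"),cv2.COLOR_BGR2HSV)
m=(hs[...,2]<60).astype(np.uint8)
n,l,st,c=cv2.connectedComponentsWithStats(m)
for i in range(1,n):
    if st[i,4]>60 and 180<c[i,0]<470: print(c[i].round(1),st[i])
print("box",ray("top",430,232,60),"pivot",ray("top",288,152,186),"head",ray("top",216,178,185),"lh",ray("top",333,213,80),"bottle",ray("top",298,232,105),"foot",ray("top",287,170,8), "cw",ray("top",313,144,170))
```

```text
[205.1  90.9] [179  81  58  20 332]
[371.  127.7] [358  96  42  47 353]
[381.1 111.9] [370  98  23  29 539]
[286.6 169.4] [256 147  63  42 734]
[216.4 179.4] [202 165  39  30 670]
[411.  235.4] [405 211  14  49 289]
[432.1 231.4] [420 216  26  32 618]
[293.  235.7] [289 226  12  17  74]
[267.1 289.3] [256 274  22  31 630]
[376.1 303.7] [366 278  34  58 221]
[394.3 308.2] [381 291  29  35 660]
[301.3 409.1] [ 245  390   91   30 1204]
box [ 486.6 -327.    60. ] pivot [642.1  16.8 186. ] head [583.4 168.1 185. ] lh [526.2 -92.2  80. ] bottle [478.1  -9.3 105. ] foot [645.4  17.5   8. ] cw [665.5 -37.5 170. ]
```

View pics/top0c.png

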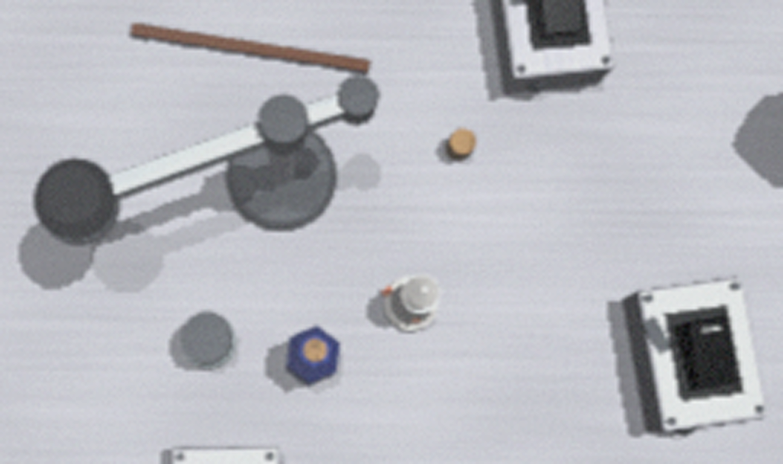

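The crop shows the hub top at (287.6,151.7), the head top at (215.9,179), and the lighthouse tip at (335.5,209.3) with its foot at about (331.4,214.8). The switch's white line is at (435.2,223.4).

Run:
```python
from h import *
P=ray("top",287.6,151.7,186);H=ray("top",215.9,179,185);F=ray("top",286.9,170.7,8)
T=ray("top",335.5,209.3,100);L=ray("top",331.4,214.8,2)
cr=np.array([[647,296],[735,285],[760,410],[671,423]])/2.9+[190,110]
C=np.array([ray("top",*p,50) for p in cr]);print("screws",C.tolist(),"centre",C.mean(0),"xdir",(C[0]+C[1]-C[2]-C[3])[:2])
print("line",ray("top",435.2,223.4,74),"rocker c",ray("top",432.1,231.4,66))
P2=(P+F)/2
print(P,F,H,"r",np.linalg.norm((H-P)[:2]),"dir",np.degrees(np.arctan2(*(H-P)[1::-1])))
for q in(T,L):print(q,np.linalg.norm((q-P)[:2]),np.degrees(np.arctan2(*(q-P)[1::-1])))
# check in scene view: lighthouse tip
print(proj("scene",T),proj("scene",[T[0],T[1],0]),proj("scene",P))
```

```text
screws [[535.4, -291.2, 50.0], [546.0, -365.5, 50.0], [441.6, -382.2, 50.0], [429.7, -308.1, 50.0]] centre [ 488.175 -336.75    50.   ] xdir [210.1  33.6]
line [ 506.1 -334.7   74. ] rocker c [ 487.6 -329.8   66. ]
[642.8  17.7 186. ] [643.5  17.8   8. ] [581.3 168.2 185. ] r 162.58074916791347 dir 112.2267843856498
[532.4 -95.5 100. ] 158.1214722926649 -134.28255904351826
[531.4 -97.9   2. ] 160.54071134762046 -133.9400228203376
[243.73490007 241.97675985] [245.27595761 270.82164581] [314.90744527 199.97401195]
```

```bash
python3 -m inch '[{"travel":[0,0,0.045],"yaw":0},{"travel":[0.024,0.042,0],"yaw":0},{"travel":[0.024,0.042,0],"yaw":0},{"travel":[0.024,0.042,0],"yaw":0},{"travel":[0.024,0.042,0],"yaw":0},{"travel":[0.024,0.042,0],"yaw":0},{"travel":[0.024,0.042,0],"yaw":0},{"travel":[0.024,0.042,0],"yaw":0},{"travel":[0.024,0.042,0],"yaw":0},{"travel":[0.024,0.042,0],"yaw":0},{"travel":[0.024,0.042,0],"yaw":0},{"travel":[0.024,0.042,0],"yaw":0}]' 0
python3 -c "
from h import *
s=bot.read_state();print(s['q'],s['tool_pos'],s['ee_rot'])"
```

```text
t: 1.3
tool_pos: [517.4, -107.7, 240.9]
ee_rot: [[0.914, 0.405, -0.001], [0.405, -0.914, -0.0], [-0.001, -0.0, -1.0]]
contact_force: [1.8, -0.5, 0.3]
opening: -0.2
finger_force: 0.0
[ 14.18808045  29.01652689 -11.67846755 102.98987139   7.51600443
  48.78016005 -67.14910419] [ 517.44255846 -107.70101917  240.88667365] [[ 9.14388785e-01  4.04836692e-01 -6.34614904e-04]
 [ 4.04836676e-01 -9.14388998e-01 -1.60259842e-04]
 [-6.45163951e-04 -1.10375586e-04 -9.99999786e-01]]
```

```bash
python3 -m inch '[{"travel":[0.026,0.045,0],"yaw":0},{"travel":[0.026,0.045,0],"yaw":0},{"travel":[0.026,0.045,0],"yaw":0},{"travel":[0.026,0.045,0],"yaw":0},{"travel":[0.022,0.042,0],"yaw":0},{"travel":[0,0,0],"yaw":0},{"travel":[0,0,-0.04],"yaw":0},{"travel":[0,0,-0.04],"yaw":0},{"travel":[0,0,-0.014],"yaw":0},{"travel":[0,0,0],"yaw":0}]'
python3 - <<'E'
from h import *
snap("top","pics/top1.png");print(bot.read_state()['q'].round(0) if hasattr(bot.read_state()['q'],'round') else bot.read_state()['q'])
a=cv2.imread("pics/top1.png")[90:250,160:400]
cv2.imwrite("pics/top1c.png",cv2.convertScaleAbs(cv2.resize(a,None,fx=3,fy=3),alpha=1.6,beta=10))
E
```

```text
t: 2.3
tool_pos: [637.1, 105.0, 144.8]
ee_rot: [[0.914, 0.405, -0.005], [0.405, -0.914, -0.001], [-0.005, -0.001, -1.0]]
contact_force: [0.3, 0.2, 0.4]
opening: 0.0
finger_force: 0.0
[ -8.  44. -10.  88.   9.  48. -87.]
```

View pics/top1c.png

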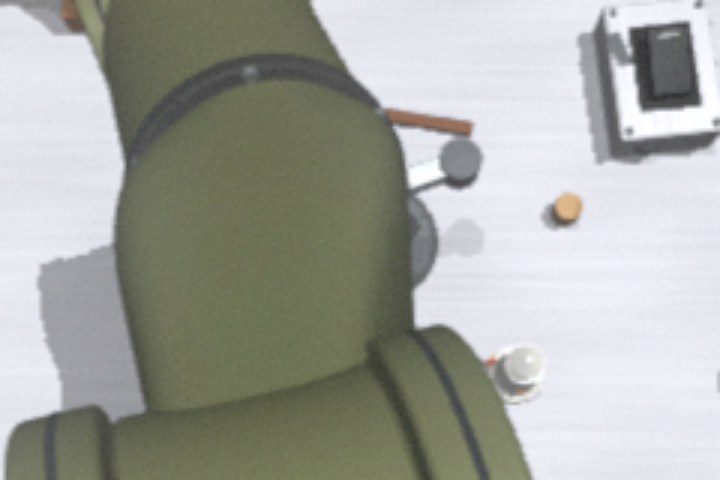

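The arm hides the bar in this picture, but the counterweight at crop (460,160), full-frame (313.3,143.3), stays visible and gives me the bar angle. Next I'll work out the arc.

```bash
cat > arc.py <<'E'
from h import *
import sys
P=np.array([643.,17.7]);s=bot.read_state();v=np.array(s["tool_pos"])[:2]-P
r=np.hypot(*v);f=np.degrees(np.arctan2(v[1],v[0]));f%=360;print("r",r,"phi",f)
p=v
for d in map(float,sys.argv[1:]):
    f+=d;q=88*np.array([np.cos(np.radians(f)),np.sin(np.radians(f))]);w=np.round((q-p)/1000,4);p=p+w*1000
    print(w.tolist(),d)
E
python3 arc.py 2 2 2 3 4 5 5 5 5 5 5 5
```

```text
r 87.87106052769923 phi 92.66018306629991
[-0.0031, -0.0001] 2.0
[-0.003, -0.0003] 2.0
[-0.0031, -0.0004] 2.0
[-0.0045, -0.0008] 3.0
[-0.006, -0.0014] 4.0
[-0.0073, -0.0024] 5.0
[-0.007, -0.0031] 5.0
[-0.0068, -0.0036] 5.0
[-0.0064, -0.0042] 5.0
[-0.0061, -0.0047] 5.0
[-0.0056, -0.0053] 5.0
[-0.0051, -0.0057] 5.0
```

```bash
python3 -m inch '[{"travel":[-0.003,0,0],"yaw":2},{"travel":[-0.003,0,0],"yaw":2},{"travel":[-0.003,0,0],"yaw":2},{"travel":[-0.0045,-0.001,0],"yaw":3},{"travel":[-0.006,-0.0015,0],"yaw":4},{"travel":[-0.0073,-0.0025,0],"yaw":5},{"travel":[-0.007,-0.003,0],"yaw":5},{"travel":[-0.007,-0.0035,0],"yaw":5},{"travel":[-0.0065,-0.004,0],"yaw":5},{"travel":[-0.006,-0.0048,0],"yaw":5},{"travel":[-0.0055,-0.0053,0],"yaw":5},{"travel":[-0.005,-0.0057,0],"yaw":5}]'
python3 arc.py 5 5 5 5 5 5 5 5 4 4 3 2
```

```text
t: 3.55
tool_pos: [575.3, 74.2, 148.1]
ee_rot: [[0.306, 0.952, 0.002], [0.952, -0.306, 0.0], [0.0, 0.001, -1.0]]
contact_force: [0.3, -0.5, 0.2]
opening: -0.1
finger_force: 0.0
r 88.1661984601429 phi 140.13620668891244
[-0.0045, -0.0062] 5.0
[-0.0041, -0.0065] 5.0
[-0.0036, -0.0068] 5.0
[-0.0029, -0.0071] 5.0
[-0.0023, -0.0073] 5.0
[-0.0016, -0.0075] 5.0
[-0.001, -0.0077] 5.0
[-0.0003, -0.0076] 5.0
[0.0002, -0.0062] 4.0
[0.0007, -0.0061] 4.0
[0.0007, -0.0045] 3.0
[0.0007, -0.003] 2.0
```

The contact force is low, so I'll check that the bar actually moved.

Run:
```python
from h import *
snap("top","pics/top2.png");snap("scene","pics/scene2.png")
a=cv2.imread("pics/top2.png")[90:250,180:420];b=cv2.imread("pics/scene2.png")[130:290,180:420]
cv2.imwrite("pics/c2.png",cv2.convertScaleAbs(cv2.resize(np.vstack([a,b]),None,fx=1.8,fy=1.8),alpha=1.6,beta=10))
```

```text
(no output)
```

View pics/c2.png

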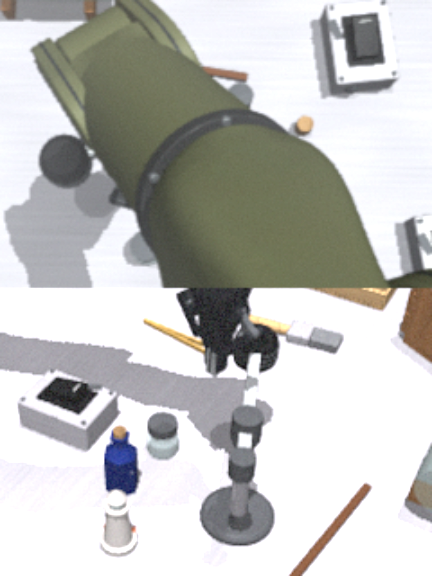

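The head is still at (216,179), so the bar hasn't moved, and the finger appears on the near side of it. I'll check the geometry by projection.

Run:
```python
from h import *
print("tcp",proj("scene",[575.3,74.2,148]),"start tcp",proj("scene",[637,105,145]),"head",proj("scene",[581,168,185]),"hub",proj("scene",[643,18,186]),"bar r88",proj("scene",[610,99,173]),proj("scene",[610,99,151]))
a=cv2.imread("pics/scene2.png")[110:270,220:420]
cv2.imwrite("pics/c3.png",cv2.convertScaleAbs(cv2.resize(a,None,fx=3.7,fy=3.7,interpolation=cv2.INTER_CUBIC),alpha=1.8,beta=20))
```

```text
tcp [298.15111572 187.94920556] start tcp [327.75745672 190.2822694 ] head [319.03079374 155.01375032] hub [315.05363187 199.92412986] bar r88 [317.08701662 178.63338223] [316.35772974 185.92248949]
```

View pics/c3.png

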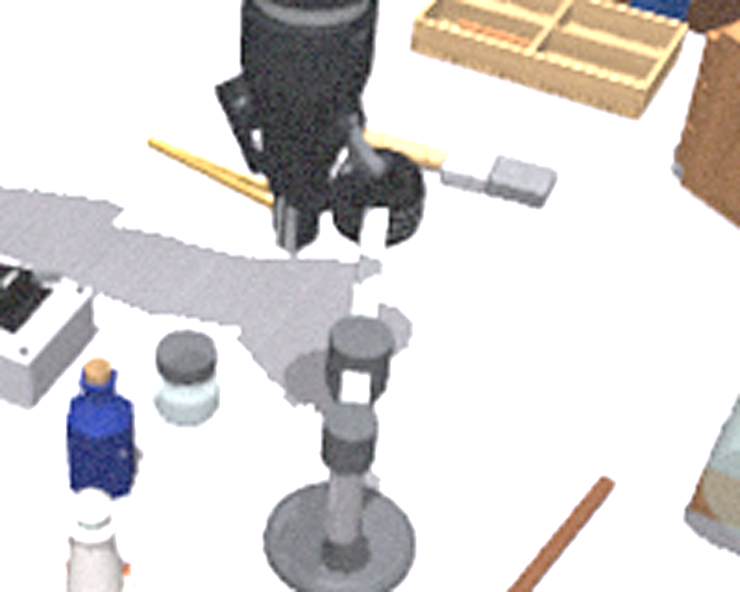

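Run:
```python
from h import *
a=cv2.imread("pics/scene2.png").astype(int).mean(2).astype(int)
print(a[164:194:2,286:312:2])
s=bot.read_state();print(s["tool_pos"],s["opening"],s["contact_force"])
```

```text
[[168 122  65  97  35  66  26  18  23  27  24  13  13]
 [164 168 165 120  51  48  70  28  26  20  17  33  14]
 [166 168 164 161  53  53  71  36  28  17  85 175   3]
 [167 166 168 160  48  38  83  36  27  15 111 168  48]
 [168 169 165 169  87  39  80  33  28  24 112 172 157]
 [170 163 168 169 115  42  83  23  24  28 159 170 171]
 [167 168 165 170 129  49  82  24  80 149 168 172 175]
 [154 154 172 169 173 167  97 107 180 172 172 172 178]
 [ 95  93  95  88  93  96  96  93  93  97  96  95  92]
 [ 97  99  96  99  96  97 103  98  97  97  96  97  96]
 [100  94  99  97  97  97  96  95 100 100 101  98 100]
 [ 97  97  99  93  99  98  99  99  98 103  99  98  99]
 [ 95 103  96  98  98  96 100  95 103  99  96  99 103]
 [101 100  99  98  98  98 102  98 100  98  96  98  98]
 [100  98  95  98  99  98 105  95  98  97  98 100 102]]
[574.90669006  73.0703015  147.78188855] 0.07412453023024085 [-0.03579177  0.5521092   0.46482167]
```

Run:
```python
from h import *
m=bot.camera_model("wrist");s=bot.read_state();im=snap("wrist","pics/w0.png")
HE=np.array(m["hand_eye"]);R=np.array(s["ee_rot"]);p=np.array(s["tool_pos"]);print(HE.round(2),m["fx"])
def pw(X):
    c=np.linalg.inv(HE)@np.r_[R.T@(np.array(X)-p),1];return int(m["fx"]*c[0]/c[2]+m["cx"]),int(m["fy"]*c[1]/c[2]+m["cy"])
b=im[:,:,::-1].copy()
for X,c in((p,(0,0,255)),(p+[0,0,30],(0,255,0)),([643,18,186],(255,0,255)),([610,99,173],(255,255,0)),([581,168,185],(0,255,255))):
    print(pw(X));cv2.circle(b,pw(X),4,c,2)
cv2.imwrite("pics/w0.png",b)
print(ray("scene",298,178.5,148))
```

```text
[[  -0.     -0.95   -0.3    78.51]
 [   1.     -0.     -0.      0.96]
 [  -0.     -0.3     0.95 -178.55]
 [   0.      0.      0.      1.  ]] 291.14917592821877
(276, 239)
(275, 261)
(418, 316)
(322, 198)
(222, 84)
[559.1 104.5 148. ]
```

View pics/w0.png

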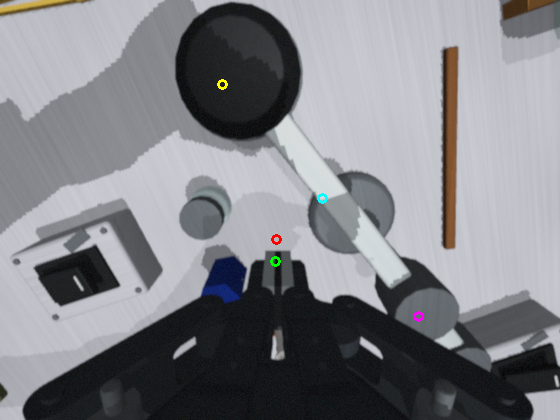

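The picture shows the real fingertips at about row 250, but the reported TCP projects to row 239 and the scene view agrees. The tip therefore stands about 30 mm behind the nominal TCP, and the fingers passed over the bar. The lamp head at (240,70) hasn't moved. I'll go back and work at TCP z of about 118, which clears the 105 mm pieces either way.

```bash
python3 -m inch '[{"travel":[0,0,0.04],"yaw":0},{"travel":[0.008,0.004,0],"yaw":-6},{"travel":[0.009,0.004,0],"yaw":-6},{"travel":[0.009,0.005,0],"yaw":-6},{"travel":[0.009,0.005,0],"yaw":-6},{"travel":[0.009,0.005,0],"yaw":-6},{"travel":[0.009,0.005,0],"yaw":-6},{"travel":[0.009,0.004,0],"yaw":-6},{"travel":[0.006,0.003,0],"yaw":-6},{"travel":[0,0,-0.03],"yaw":0},{"travel":[0,0,-0.03],"yaw":0},{"travel":[0,0,0],"yaw":0}]'
python3 -m inch '[{"travel":[0,0,-0.01],"yaw":0},{"travel":[0,0,0],"yaw":0}]'
python3 arc.py 2 2 2 2 2 2 3 4 5 5 5 5
```

```text
t: 4.9
tool_pos: [640.3, 109.4, 123.6]
ee_rot: [[0.914, 0.405, -0.007], [0.405, -0.914, -0.002], [-0.007, -0.001, -1.0]]
contact_force: [-1.6, 0.2, 0.5]
opening: -0.6
finger_force: 0.0
t: 5.1
tool_pos: [643.6, 109.7, 117.4]
ee_rot: [[0.914, 0.405, 0.001], [0.405, -0.914, 0.0], [0.001, 0.0, -1.0]]
contact_force: [-0.4, 0.8, 0.4]
opening: 0.0
finger_force: 0.0
r 91.96377860094954 phi 89.62928590920538
[-0.0031, -0.004] 2.0
[-0.0031, -0.0001] 2.0
[-0.003, -0.0003] 2.0
[-0.0031, -0.0003] 2.0
[-0.003, -0.0005] 2.0
[-0.003, -0.0006] 2.0
[-0.0045, -0.001] 3.0
[-0.0059, -0.0018] 4.0
[-0.0072, -0.0027] 5.0
[-0.0069, -0.0034] 5.0
[-0.0065, -0.004] 5.0
[-0.0062, -0.0045] 5.0
```

```bash
python3 -m inch '[{"travel":[-0.003,-0.002,0],"yaw":0},{"travel":[-0.003,-0.001,0],"yaw":0},{"travel":[-0.003,-0.001,0],"yaw":0},{"travel":[-0.003,-0.001,0],"yaw":0},{"travel":[-0.003,-0.001,0],"yaw":1},{"travel":[-0.003,-0.001,0],"yaw":2},{"travel":[-0.003,-0.001,0],"yaw":2},{"travel":[-0.003,-0.001,0],"yaw":2}]'
python3 arc.py 2 3 4 5 5 5 5 5 5 5 5 5
```

```text
t: 5.9
tool_pos: [619.5, 101.1, 117.5]
ee_rot: [[0.856, 0.516, 0.001], [0.516, -0.856, 0.001], [0.001, -0.0, -1.0]]
contact_force: [1.4, 2.6, 1.7]
opening: -0.1
finger_force: 1.4
r 86.6495086497166 phi 105.74995937219917
[-0.0033, 0.0004] 2.0
[-0.0044, -0.0015] 3.0
[-0.0056, -0.0024] 4.0
[-0.0068, -0.0035] 5.0
[-0.0065, -0.0041] 5.0
[-0.0062, -0.0046] 5.0
[-0.0056, -0.0052] 5.0
[-0.0052, -0.0056] 5.0
[-0.0047, -0.0061] 5.0
[-0.0042, -0.0065] 5.0
[-0.0036, -0.0068] 5.0
[-0.0029, -0.007] 5.0
```

A contact force of about 3 N means the bar is being pushed, so I'll continue.

```bash
python3 -m inch '[{"travel":[-0.0033,-0.0005,0],"yaw":2},{"travel":[-0.0044,-0.0015,0],"yaw":3},{"travel":[-0.0056,-0.0024,0],"yaw":4},{"travel":[-0.0068,-0.0035,0],"yaw":5},{"travel":[-0.0065,-0.0041,0],"yaw":5},{"travel":[-0.0062,-0.0046,0],"yaw":5},{"travel":[-0.0056,-0.0052,0],"yaw":5},{"travel":[-0.0052,-0.0056,0],"yaw":5},{"travel":[-0.0047,-0.0061,0],"yaw":5},{"travel":[-0.0042,-0.0065,0],"yaw":5},{"travel":[-0.0036,-0.0068,0],"yaw":5},{"travel":[-0.0029,-0.007,0],"yaw":5}]'
python3 arc.py 5 5 5 5 5 5 3 2 2
```

```text
t: 7.1
tool_pos: [560.1, 46.7, 116.9]
ee_rot: [[0.083, 0.997, 0.0], [0.997, -0.083, 0.001], [0.001, 0.0, -1.0]]
contact_force: [3.0, 1.6, -0.4]
opening: 0.2
finger_force: 1.3
r 87.86785211594741 phi 160.73169056846777
[-0.0023, -0.0073] 5.0
[-0.0016, -0.0075] 5.0
[-0.0009, -0.0076] 5.0
[-0.0002, -0.0077] 5.0
[0.0004, -0.0077] 5.0
[0.0011, -0.0076] 5.0
[0.001, -0.0045] 3.0
[0.0007, -0.003] 2.0
[0.0009, -0.0029] 2.0
```

```bash
python3 -m inch '[{"travel":[-0.0023,-0.0073,0],"yaw":5},{"travel":[-0.0016,-0.0075,0],"yaw":5},{"travel":[-0.0009,-0.0076,0],"yaw":5},{"travel":[-0.0002,-0.0077,0],"yaw":5},{"travel":[0.0004,-0.0077,0],"yaw":5},{"travel":[0.0011,-0.0076,0],"yaw":5},{"travel":[0.001,-0.0045,0],"yaw":3},{"travel":[0.0007,-0.003,0],"yaw":2},{"travel":[0,0,0],"yaw":0}]'
python3 - <<'E'
from h import *
snap("top","pics/top3.png");snap("scene","pics/scene3.png")
a=cv2.imread("pics/top3.png")[110:260,250:400];b=cv2.imread("pics/scene3.png")[170:320,210:360]
cv2.imwrite("pics/c4.png",cv2.convertScaleAbs(cv2.resize(np.hstack([a,b]),None,fx=2.6,fy=2.6,interpolation=cv2.INTER_CUBIC),alpha=1.6,beta=10))
E
```

```text
t: 8.0
tool_pos: [557.1, -7.2, 116.5]
ee_rot: [[-0.499, 0.867, -0.002], [0.867, 0.499, -0.001], [0.001, -0.003, -1.0]]
contact_force: [0.6, -0.1, -0.1]
opening: -0.2
finger_force: 0.0
```

View pics/c4.png

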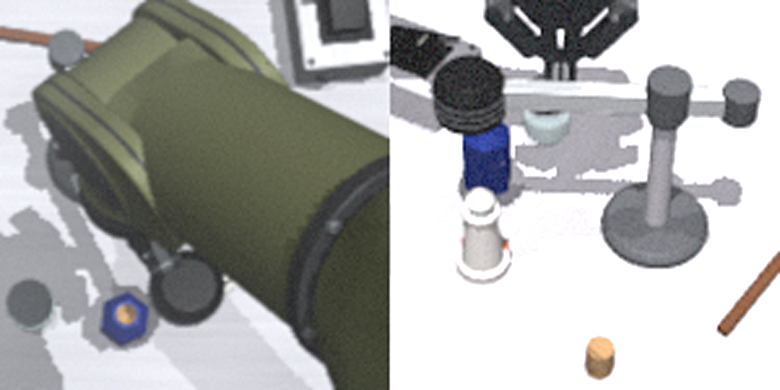

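The bar now swings. The head top is at crop (186,288), top image (321.5,220.8), and the lighthouse hasn't moved.

```bash
python3 - <<'E'
from h import *
P=np.array([642.8,17.7]);H=ray("top",321.5,220.8,185)[:2];v=H-P
print(H,np.hypot(*v),np.degrees(np.arctan2(v[1],v[0]))%360)
L=np.array([532,-97])
for th in(222,224,226):print(th,proj("top",[*(P+165*np.array([np.cos(np.radians(th)),np.sin(np.radians(th))])),185]))
E
python3 arc.py 2 2 2 2 2 2 1 1
```

```text
[496.1 -55.1] 163.77035751319585 206.3929453116844
222 [339.52795227 209.63528557]
224 [341.53686994 207.80622766]
226 [343.47621459 205.91001732]
r 89.37505216001229 phi 196.20786678829347
[0.0022, -0.0026] 2.0
[0.001, -0.0029] 2.0
[0.0012, -0.0028] 2.0
[0.0012, -0.0028] 2.0
[0.0013, -0.0028] 2.0
[0.0014, -0.0027] 2.0
[0.0007, -0.0014] 1.0
[0.0008, -0.0013] 1.0
```

```bash
python3 -m inch '[{"travel":[0.001,-0.003,0],"yaw":2},{"travel":[0.001,-0.003,0],"yaw":2},{"travel":[0.0012,-0.0028,0],"yaw":2},{"travel":[0.0012,-0.0028,0],"yaw":2},{"travel":[0.0013,-0.0028,0],"yaw":2},{"travel":[0.0014,-0.0027,0],"yaw":2},{"travel":[0.0007,-0.0014,0],"yaw":1},{"travel":[0.0008,-0.0013,0],"yaw":1},{"travel":[0,0,0],"yaw":0},{"travel":[0,0,0],"yaw":0}]'
python3 - <<'E'
from h import *
snap("top","pics/top4.png");snap("scene","pics/scene4.png")
a=cv2.imread("pics/top4.png")[150:270,270:400];b=cv2.imread("pics/scene4.png")[180:300,200:360]
cv2.imwrite("pics/c5.png",cv2.convertScaleAbs(cv2.resize(np.hstack([a,b]),None,fx=2.7,fy=2.7,interpolation=cv2.INTER_CUBIC),alpha=1.6,beta=10))
E
```

```text
t: 9.1
tool_pos: [566.7, -26.3, 116.8]
ee_rot: [[-0.693, 0.721, -0.001], [0.721, 0.693, -0.0], [0.0, -0.001, -1.0]]
contact_force: [-3.3, 0.6, -1.2]
opening: -0.1
finger_force: 1.0
```

View pics/c5.png

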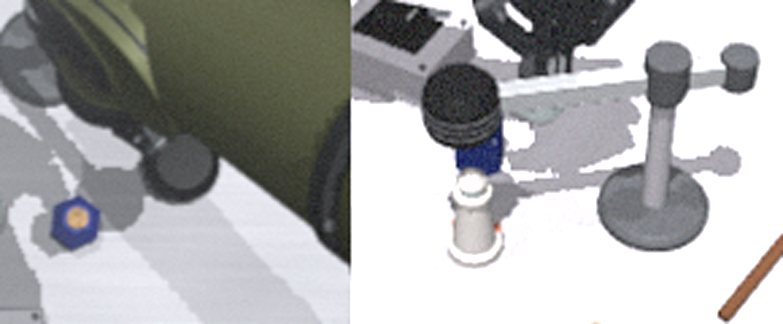

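The head is at crop (180,164), top image (336.7,210.7), which puts the bar at about 220°, so roughly 6° remains. I'll cross-check numerically in the scene view.

```bash
cat > head.py <<'E'
from h import *
import sys
P=np.array([643,17.7])
def scene_head(im,x0=200,x1=300):
    g=im.astype(int).max(2);m=np.zeros(g.shape,np.uint8);m[180:260,215:262]=(g[180:260,215:262]<62)
    hs=cv2.cvtColor(im,cv2.COLOR_RGB2HSV);m[(hs[...,1]>150)]=0
    n,l,st,c=cv2.connectedComponentsWithStats(cv2.morphologyEx(m,cv2.MORPH_OPEN,np.ones((5,5),np.uint8)))
    i=1+np.argmax(st[1:,4]);x,y,w,h,a=st[i];return (x+w/2-.5,y+h/2-.5),(w,h,a)
def pred(th):
    pts=[];
    for z in(137,185):
        for a in np.arange(0,6.28,.1):
            q=P+165*np.array([np.cos(np.radians(th)),np.sin(np.radians(th))])+30*np.array([np.cos(a),np.sin(a)]);pts.append(proj("scene",[*q,z]))
    pts=np.array(pts);return ((pts.min(0)+pts.max(0))/2).round(1),np.ptp(pts,0).round(1)
if __name__=="__main__":
    for f in sys.argv[1:]:print(f,scene_head(cv2.imread(f)[:,:,::-1].copy()))
    for th in(206,216,218,220,222,224,226,228):print(th,*pred(th))
E
python3 head.py pics/scene3.png pics/scene4.png; python3 arc.py 1.5 1.5 1.5 1.5
python3 -c "
from h import *
print(proj('scene',[532,-97,100]))"
```

```text
pics/scene3.png ((np.float64(234.0), np.float64(200.5)), (np.int32(39), np.int32(40), np.int32(894)))
pics/scene4.png ((np.float64(240.5), np.float64(218.5)), (np.int32(30), np.int32(32), np.int32(745)))
206 [238.  204.6] [28.6 34.9]
216 [237.5 213.8] [29.3 35.8]
218 [237.6 215.7] [29.4 36. ]
220 [237.9 217.6] [29.6 36.2]
222 [238.3 219.5] [29.7 36.4]
224 [238.8 221.4] [29.8 36.6]
226 [239.3 223.3] [29.9 36.8]
228 [240.  225.2] [30. 37.]
r 87.77804764847994 phi 209.88173454037735
[0.001, -0.0021] 1.5
[0.0012, -0.0019] 1.5
[0.0013, -0.002] 1.5
[0.0013, -0.0018] 1.5
[243.20698343 242.35120654]
```

```bash
python3 -m inch '[{"travel":[0.001,-0.002,0],"yaw":1.5},{"travel":[0.0012,-0.002,0],"yaw":1.5},{"travel":[0.0013,-0.002,0],"yaw":1.5},{"travel":[0.0013,-0.0018,0],"yaw":1.5},{"travel":[0,0,0],"yaw":0},{"travel":[0,0,0],"yaw":0}]'
python3 - <<'E'
from head import *
im=snap("scene","pics/scene5.png");print(scene_head(im))
t=snap("top","pics/top5.png");g=cv2.convertScaleAbs(cv2.cvtColor(cv2.resize(t[170:250,300:390],None,fx=6,fy=6,interpolation=cv2.INTER_CUBIC),cv2.COLOR_RGB2GRAY),alpha=1.6)
for p in(20,14):
    c=cv2.HoughCircles(g,cv2.HOUGH_GRADIENT,1,40,param1=80,param2=p,minRadius=76,maxRadius=100)
    if c is not None:print(p,[(x/6+300,y/6+170,r/6) for x,y,r in c[0][:3]])
g=cv2.convertScaleAbs(cv2.cvtColor(cv2.resize(cv2.imread("pics/top4.png")[170:250,300:390],None,fx=6,fy=6,interpolation=cv2.INTER_CUBIC),cv2.COLOR_BGR2GRAY),alpha=1.6)
c=cv2.HoughCircles(g,cv2.HOUGH_GRADIENT,1,40,param1=80,param2=14,minRadius=76,maxRadius=100);print("prev",None if c is None else [(x/6+300,y/6+170,r/6) for x,y,r in c[0][:3]])
E
```

```text
t: 9.8
tool_pos: [572.9, -34.3, 117.4]
ee_rot: [[-0.764, 0.645, 0.002], [0.645, 0.764, 0.0], [-0.001, 0.001, -1.0]]
contact_force: [-0.5, 0.0, -0.3]
opening: -0.0
finger_force: 0.2
((np.float64(242.0), np.float64(225.5)), (np.int32(29), np.int32(32), np.int32(772)))
20 [(np.float32(342.91666), np.float32(204.91667), np.float32(14.666667))]
14 [(np.float32(342.91666), np.float32(204.91667), np.float32(14.666667))]
prev [(np.float32(335.91666), np.float32(210.08333), np.float32(15.433333))]
```

Top and scene both put the bar at about 226°, over the lighthouse. I'll back off, rise, and move towards the switch.

```bash
python3 -m inch '[{"travel":[-0.005,0.005,0],"yaw":0},{"travel":[-0.012,0.012,0],"yaw":0},{"travel":[-0.014,0.014,0],"yaw":0},{"travel":[-0.01,0.01,0],"yaw":0},{"travel":[0,0,0],"yaw":0},{"travel":[0,0,0.04],"yaw":0},{"travel":[0,0,0.04],"yaw":0},{"travel":[0,0,0.04],"yaw":0},{"travel":[0,0,0],"yaw":0}]'
python3 -m inch '[{"travel":[-0.005,-0.043,0],"yaw":6},{"travel":[-0.005,-0.043,0],"yaw":6},{"travel":[-0.005,-0.043,0],"yaw":6},{"travel":[-0.005,-0.043,0],"yaw":6},{"travel":[-0.005,-0.043,0],"yaw":6},{"travel":[-0.005,-0.043,0],"yaw":6},{"travel":[-0.005,-0.043,0],"yaw":6},{"travel":[-0.005,-0.043,0],"yaw":6},{"travel":[0,0,0],"yaw":0},{"travel":[0,0,0],"yaw":0}]'
python3 - <<'E'
from head import *
im=snap("scene","pics/scene6.png");print(scene_head(im))
t=snap("top","pics/top6.png");g=cv2.convertScaleAbs(cv2.cvtColor(cv2.resize(t[170:250,300:390],None,fx=6,fy=6,interpolation=cv2.INTER_CUBIC),cv2.COLOR_RGB2GRAY),alpha=1.6)
c=cv2.HoughCircles(g,cv2.HOUGH_GRADIENT,1,40,param1=80,param2=14,minRadius=76,maxRadius=100)
for x,y,r in c[0][:3]:
    H=ray("top",x/6+300,y/6+170,185);v=H[:2]-P;print(x/6+300,y/6+170,r/6,H,np.hypot(*v),np.degrees(np.arctan2(v[1],v[0]))%360)
m=bot.camera_model("wrist");s=bot.read_state();w=snap("wrist","pics/w6.png");print(s["q"])
a=np.hstack([cv2.imread("pics/top6.png")[100:280,250:460],cv2.imread("pics/scene6.png")[150:330,200:350]])
a=cv2.convertScaleAbs(cv2.resize(a,None,fx=2.2,fy=2.2,interpolation=cv2.INTER_CUBIC),alpha=1.6,beta=10)[:, :790]
w=cv2.resize(cv2.imread("pics/w6.png"),None,fx=.48,fy=.48)
z=np.zeros((600,a.shape[1],3),np.uint8);z[:a.shape[0]]=a;z[396:396+w.shape[0],:w.shape[1]]=w[:204]
cv2.imwrite("pics/c6.png",z)
E
```

```text
t: 10.8
tool_pos: [535.1, 8.2, 242.4]
ee_rot: [[-0.764, 0.645, 0.011], [0.645, 0.764, 0.002], [-0.007, 0.009, -1.0]]
contact_force: [0.6, 0.4, 0.2]
opening: -0.2
finger_force: 0.0
t: 11.8
tool_pos: [490.2, -338.4, 236.1]
ee_rot: [[-0.991, -0.133, -0.001], [-0.133, 0.991, 0.001], [0.0, 0.001, -1.0]]
contact_force: [-0.2, 0.4, 0.1]
opening: 0.1
finger_force: 0.0
((np.float64(242.0), np.float64(225.0)), (np.int32(29), np.int32(31), np.int32(747)))
343.58334 204.91667 13.966667 [ 530.3 -101.2  185. ] 163.82460132715113 226.5334585931446
[ 62.15712862  46.09000438 -63.39439922  90.7931368   43.03057599
  70.57581298  88.70117006]
```

View pics/c6.png

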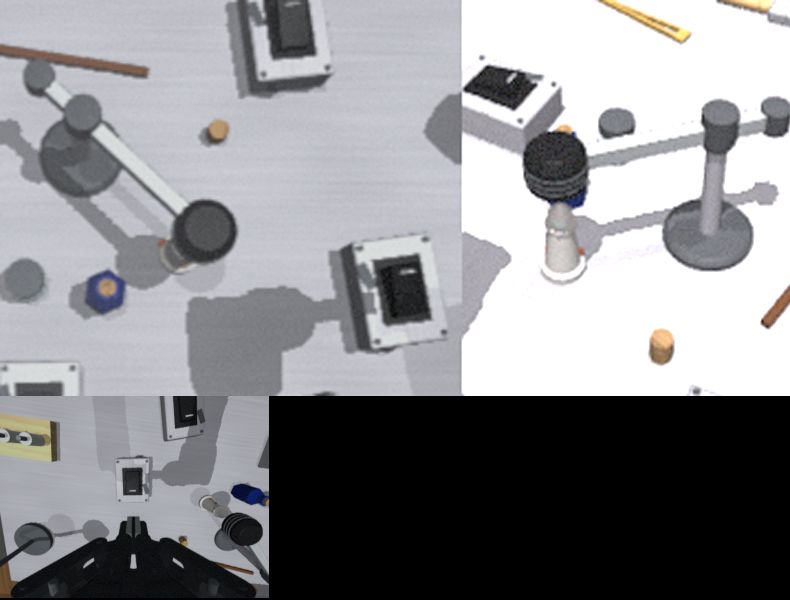

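The head covers the lighthouse in the top view, with its top at crop (205,230). In the scene view it stands straight above the cap at crop (555,165), and the bystanders are undisturbed. The switch box lies below the tool in the wrist picture at about (132,480). I'll refine the press point from that picture.

Run:
```python
from h import *
m=bot.camera_model("wrist");s=bot.read_state();HE=np.array(m["hand_eye"]);R=np.array(s["ee_rot"]);p=np.array(s["tool_pos"])
def wray(u,v,z):
    d=R@HE[:3,:3]@np.array([(u-m["cx"])/m["fx"],(v-m["cy"])/m["fy"],1]);c=R@HE[:3,3]+p;return (c+d*(z-c[2])/d[2]).round(1)
im=cv2.imread("pics/w6.png").astype(int).max(2)
sub=im[120:230,235:320];mk=(sub<60).astype(np.uint8)
n,l,st,c=cv2.connectedComponentsWithStats(mk)
for i in range(1,n):
    if st[i,4]>150:
        x,y,w,h,a=st[i];print("dark",c[i]+[235,120],w,h,a,wray(*(c[i]+[235,120]),66))
        b=sub[y+3:y+h-3,x+4:x+w-4];ys,xs=np.where(b>85)
        if len(xs)>1:print(" line",xs.mean()+x+4+235,ys.mean()+y+3+120,len(xs),wray(xs.mean()+x+239,ys.mean()+y+123,74))
```

```text
dark [275.94779693 176.69827586] 41 56 2088 [ 485.5 -338.1   66. ]
 line 275.96078431372547 196.68627450980392 51 [ 508.3 -334.9   74. ]
```

```bash
python3 -m inch '[{"travel":[0.021,0.004,0],"yaw":0},{"travel":[0,0,-0.04],"yaw":0},{"travel":[0,0,-0.04],"yaw":0},{"travel":[0,0,-0.04],"yaw":0},{"travel":[0,0,-0.02],"yaw":0},{"travel":[0,0,0],"yaw":0},{"travel":[0,0,-0.004],"yaw":0},{"travel":[0,0,-0.004],"yaw":0},{"travel":[0,0,-0.004],"yaw":0},{"travel":[0,0,-0.004],"yaw":0},{"travel":[0,0,0],"yaw":0}]'
```

```text
t: 13.05
tool_pos: [511.7, -333.1, 81.0]
ee_rot: [[-0.991, -0.137, -0.0], [-0.137, 0.991, -0.0], [0.0, -0.0, -1.0]]
contact_force: [0.4, -0.7, 0.3]
opening: 0.1
finger_force: 0.0
```

```bash
python3 -m inch '[{"travel":[0,0,-0.004],"yaw":0},{"travel":[0,0,-0.004],"yaw":0},{"travel":[0,0,-0.004],"yaw":0},{"travel":[0,0,0],"yaw":0}]'
python3 -m inch '[{"travel":[0,0,-0.004],"yaw":0},{"travel":[0,0,-0.004],"yaw":0},{"travel":[0,0,-0.004],"yaw":0},{"travel":[0,0,0],"yaw":0}]'
python3 -m inch '[{"travel":[0,0,-0.003],"yaw":0},{"travel":[0,0,-0.003],"yaw":0},{"travel":[0,0,0],"yaw":0}]'
```

```text
t: 13.45
tool_pos: [511.4, -332.9, 68.3]
ee_rot: [[-0.991, -0.137, -0.001], [-0.137, 0.991, 0.0], [0.001, 0.001, -1.0]]
contact_force: [0.3, 0.3, -0.1]
opening: 0.2
finger_force: 0.0
t: 13.85
tool_pos: [511.4, -332.9, 56.4]
ee_rot: [[-0.991, -0.137, -0.001], [-0.137, 0.991, 0.0], [0.001, 0.001, -1.0]]
contact_force: [0.5, 0.0, -0.3]
opening: -0.4
finger_force: 0.0
t: 14.15
tool_pos: [511.6, -332.9, 50.7]
ee_rot: [[-0.991, -0.137, -0.001], [-0.137, 0.991, 0.0], [0.001, 0.0, -1.0]]
contact_force: [0.1, 0.5, -0.6]
opening: 0.2
finger_force: 0.0
```

No contact yet, which fits the short fingertips. I'll keep going down in small steps.

```bash
for i in 1; do python3 -m inch '[{"travel":[0,0,-0.002],"yaw":0},{"travel":[0,0,-0.002],"yaw":0},{"travel":[0,0,0],"yaw":0}]'; done
python3 -m inch '[{"travel":[0,0,-0.002],"yaw":0},{"travel":[0,0,-0.002],"yaw":0},{"travel":[0,0,0],"yaw":0}]'
```

```text
t: 14.45
tool_pos: [511.7, -332.9, 46.8]
ee_rot: [[-0.991, -0.137, -0.001], [-0.137, 0.991, 0.0], [0.0, 0.0, -1.0]]
contact_force: [0.5, 0.3, 0.2]
opening: -0.0
finger_force: 0.0
t: 14.75
tool_pos: [511.7, -332.9, 42.8]
ee_rot: [[-0.991, -0.137, -0.001], [-0.137, 0.991, 0.0], [0.0, 0.0, -1.0]]
contact_force: [-0.0, 0.5, 0.3]
opening: 0.2
finger_force: 0.0
```

```bash
python3 -m inch '[{"travel":[0,0,-0.002],"yaw":0},{"travel":[0,0,-0.002],"yaw":0},{"travel":[0,0,0],"yaw":0}]'
python3 -m inch '[{"travel":[0,0,-0.002],"yaw":0},{"travel":[0,0,-0.001],"yaw":0},{"travel":[0,0,0],"yaw":0}]'
```

```text
t: 15.05
tool_pos: [512.4, -332.9, 39.2]
ee_rot: [[-0.991, -0.137, 0.001], [-0.137, 0.991, 0.0], [-0.001, 0.0, -1.0]]
contact_force: [0.1, -0.1, 0.3]
opening: 0.4
finger_force: 0.2
t: 15.35
tool_pos: [512.7, -332.8, 36.4]
ee_rot: [[-0.991, -0.137, 0.001], [-0.137, 0.991, 0.0], [-0.001, 0.0, -1.0]]
contact_force: [1.7, 1.0, 2.4]
opening: 0.0
finger_force: 1.2
```

Contact at 2.4 N. I'll press on down until it bottoms out.

```bash
python3 -m inch '[{"travel":[0,0,-0.002],"yaw":0},{"travel":[0,0,-0.002],"yaw":0},{"travel":[0,0,0],"yaw":0}]'
python3 -m inch '[{"travel":[0,0,-0.002],"yaw":0},{"travel":[0,0,-0.001],"yaw":0},{"travel":[0,0,0],"yaw":0}]'
```

```text
t: 15.65
tool_pos: [513.2, -332.7, 32.5]
ee_rot: [[-0.991, -0.137, 0.002], [-0.137, 0.991, 0.0], [-0.002, 0.0, -1.0]]
contact_force: [5.2, 0.1, 2.9]
opening: -0.7
finger_force: 2.3
t: 15.95
tool_pos: [513.7, -332.7, 31.1]
ee_rot: [[-0.991, -0.137, 0.003], [-0.137, 0.991, -0.001], [-0.003, -0.001, -1.0]]
contact_force: [1.8, 1.3, 14.5]
opening: 0.1
finger_force: 7.1
```

```bash
python3 -m inch '[{"travel":[0,0,-0.001],"yaw":0},{"travel":[0,0,0],"yaw":0}]'
python3 -m inch '[{"travel":[0,0,0.01],"yaw":0},{"travel":[0,0,0.04],"yaw":0},{"travel":[0,0,0.05],"yaw":0},{"travel":[0,0,0.05],"yaw":0},{"travel":[-0.023,-0.005,0.05],"yaw":0},{"travel":[0,0,0],"yaw":0},{"travel":[0,0,0],"yaw":0},{"travel":[0,0,0],"yaw":0}]'
python3 - <<'E'
from h import *
m=bot.camera_model("wrist");s=bot.read_state();HE=np.array(m["hand_eye"]);R=np.array(s["ee_rot"]);p=np.array(s["tool_pos"])
snap("wrist","pics/w7.png");snap("top","pics/top7.png");snap("scene","pics/scene7.png");print(p)
def wray(u,v,z):
    d=R@HE[:3,:3]@np.array([(u-m["cx"])/m["fx"],(v-m["cy"])/m["fy"],1]);c=R@HE[:3,3]+p;return (c+d*(z-c[2])/d[2]).round(1)
im=cv2.imread("pics/w7.png").astype(int).max(2);sub=im[120:230,235:320]
n,l,st,c=cv2.connectedComponentsWithStats((sub<60).astype(np.uint8))
for i in range(1,n):
    if st[i,4]>150:
        x,y,w,h,a=st[i];print("dark",c[i]+[235,120],st[i]);b=sub[y+3:y+h-3,x+4:x+w-4];ys,xs=np.where(b>85)
        if len(xs)>1:print(" line",xs.mean()+x+239,ys.mean()+y+123,len(xs),wray(xs.mean()+x+239,ys.mean()+y+123,74),wray(xs.mean()+x+239,ys.mean()+y+123,66))
# mean rocker brightness, before/after, from top
for f in("top6","top7"):
    t=cv2.imread(f"pics/{f}.png").astype(int).mean(2);print(f,"\n",t[214:248:3,420:446:3].astype(int))
from head import scene_head
print(scene_head(cv2.imread("pics/scene7.png")[:,:,::-1].copy()))
a,b=[cv2.imread(f"pics/{f}.png").astype(int).mean(2)[185:245,320:370] for f in("top6","top7")];print("head diff",abs(a-b).mean(),abs(a-b).max())
E
```

```text
t: 16.15
tool_pos: [513.7, -332.7, 30.9]
ee_rot: [[-0.991, -0.137, 0.003], [-0.137, 0.991, -0.001], [-0.003, -0.002, -1.0]]
contact_force: [0.8, 0.4, 20.1]
opening: -0.1
finger_force: 9.6
t: 16.95
tool_pos: [488.9, -337.8, 221.2]
ee_rot: [[-0.991, -0.137, -0.005], [-0.137, 0.991, 0.001], [0.005, 0.001, -1.0]]
contact_force: [-0.4, 0.6, -0.6]
opening: -0.2
finger_force: 0.0
[ 488.92997339 -337.7849972   221.21567958]
dark [277.0984113  182.04104148] [  21   34   43   59 2266]
 line 277.1730769230769 204.40384615384616 52 [ 509.7 -335.1   74. ] [ 512.1 -334.8   66. ]
top6 
 [[130 131 130 130 130 131 121 127 129]
 [119 105  65  51  34  33  32 110 129]
 [ 46  36  33  22  14   9  19  67 129]
 [ 54   7  12  21  67  90  72  40 129]
 [ 69  23   6  20  21  18  19  22 130]
 [ 54  29  11  15  19  20  17  19 121]
 [128  34   5  18  16  17  22  16 102]
 [116  42   3  11  20  15  14  16  61]
 [116  52  22  10  13  11  12  12  41]
 [ 76  86  28   9  20  14  14  14  27]
 [131  95  31  15  29  28  31  28  32]
 [130 124  47  75  81 113 119 119 122]]
top7 
 [[131 129 129 129 132 129 123 129 130]
 [120 106  67  52  40  33  34 109 129]
 [ 46  36  26  12  21  25  19  73 130]
 [ 55  27  15  21  42  38  16  45 130]
 [ 69  35   3  21  18  17  18  30 131]
 [ 55  39   9  18  18  21  19  18 119]
 [109  34   5  10  22  21  16  16 101]
 [ 77  37  11  10  20  14  13  15  63]
 [ 74  51  10  13  12  19  13  20  39]
 [ 70  42   7   7  14  15  13  14  24]
 [129  95  31  35  33  32  30  28  30]
 [130 125  46  73  84 114 119 121 123]]
((np.float64(242.0), np.float64(225.0)), (np.int32(29), np.int32(31), np.int32(755)))
head diff 1.5336666666666667 43.0
```

Run:
```python
from h import *
def cen(f,x0,x1,y0,y1,th):
    t=cv2.imread(f).astype(float).mean(2)[y0:y1,x0:x1];w=np.clip(t-th,0,None);ys,xs=np.mgrid[y0:y1,x0:x1];return (w*xs).sum()/w.sum(),(w*ys).sum()/w.sum(),w.sum()
for f in("top0","top6","top7"):print(f,cen(f"pics/{f}.png",428,442,219,228,32))
A=np.array([507,-334,74]);B=np.array([507,-334,66])
print("top expected",proj("top",A),proj("top",B));print("scene expected",proj("scene",A),proj("scene",B))
for f in("scene0","scene7"):
    t=cv2.imread(f"pics/{f}.png").astype(int).mean(2).astype(int);print(f);print(t[312:338:2,150:196:2])
```

```text
top0 (np.float64(436.0319007532123), np.float64(222.42844483828094), np.float64(752.3333333333333))
top6 (np.float64(436.0), np.float64(222.40832303255044), np.float64(809.0))
top7 (np.float64(435.05756302520996), np.float64(221.53865546218483), np.float64(793.3333333333335))
top expected [434.87899158 223.00259307] [433.59179154 223.33269265]
scene expected [164.49756514 327.50361041] [165.16318222 329.78223669]
scene0
[[152 146 146 147 145 143 146 138 135 131 161 168 168 168 168 163 168 169
  164 168 168 166 167]
 [ 55 119 139 150 145 143 142 144 147 144 133 127 148 163 167 167 169 166
  171 170 168 167 167]
 [ 22  23  19  58 121 142 147 144 144 142 136  97  99 104 100 147 143 150
  173 169 165 170 169]
 [ 28  23  24  29  20  21 101 118 153 149  94  71  72  67  70  67  69  59
  138 170 167 169 174]
 [ 26  26  25  23  31  29  20  30  20 105  59  67  66  67  66  65  66  75
  148 129 141 155 176]
 [ 29  17  28  22  20  24  26  21  18  22  20  17  86 117 120 119 108 116
  147 147 143  99 120]
 [ 27  27  30  27  17  25  16  21  94  19  17  24  26  21  55 127 142 149
  143 145 118  58 12
[... 1154 characters left out ...]
158 156 159 109 131]
 [ 21  23  32  30  35  23  27  25  26  29  32  29  22  19  64 135 155 161
  156 160 130  61 130]
 [ 16  19  27  29  32  33  33  28  26  69  52  27  25  29  24  25  98 160
  164 162 163 148 147]
 [ 31  25  28  26  38  30  28  23  28 128  23  32  24  27  25  54 165 159
  158 160 161 161 116]
 [ 32  35  28  31  31  38  25  27 107 105  25  21  28  26  23 109 161 156
  160 158 160 138  65]
 [ 28  28  33  27  30  24  31  57 139  30  33  13  30  29  75 164 159 153
  157 158 155  96  65]
 [ 23  25  25  27  33  31  27  50  49  32   7  34  28  14 154 161 159 159
  157 159 123  61  71]
 [ 22  24  20  27  22  31  34  28  28  16  21  28  23  94 159 160 159 161
  160 152  79  66  71]]
```

The rocker's line moved by the full expected amount. The force climbed to 20 N with no further travel, so it is against its stop. The head is unmoved, and the tool is clear.

```bash
python3 -c "
from workcell import bot
print(bot.finish_job())"
```

```text
the job is handed in; nothing more can be done
None
```

The lamp head stands over the lighthouse, measured about 4.5 mm off centre (mostly the fixed arm length), the rocker switch is pressed fully over to on, and the job was handed in at about 17 s.

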